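Park the jug caddy: roll it onto its buffer and snap the stand down

TASK

Roll the jug caddy, gently and by its yellow push plate rather than by the pedal, along its bay until it bears against the rubber spring buffer. Then push the red pedal bar of its sprung stand forward, past the over-centre point, so that the stand snaps fully down to its other stop with the caddy still against the buffer. Never shove the caddy or the stand hard (keep under about 20 N), and leave the goods standing around undisturbed.

Things in the scene. Friction and masses are not known exactly. Their poses are not given: they have to be found in the camera images.
- bay: Fixed steel base plate (580 x 250 x 4 mm) with a low blue guide rail (22 mm high) along each long edge. Origin on the table under the bay; +x is the rolling direction, towards the buffer; y is across, z up. The plate spans x -320 to +260 mm.
- stop: Fixed blue block, 75 mm high, at the bay's +x end. Origin: foot of its caddy-side face, on the plate, mid-width; axes as the bay's. From that face a sprung rubber buffer (30 mm across, axis 50 mm up) sticks out towards the caddy, by an unmeasured amount that differs each time: its free face is 22 to 62 mm out (-x). It gives 1.5 N per mm from zero force and bottoms hard after 12 mm.
- nose (a point): Middle of the caddy's dark steel nose plate (100 mm wide), the face that meets the buffer: 220 mm ahead of the push plate's rear face; axes as the bay's. At the start it is 70 to 185 mm short of the buffer.
- push_plate (a point): Middle of the rear face of the yellow upright push plate on the caddy's tail (64 mm wide, 70 mm high; this point half-way up, 106 mm above the table; axes as the bay's). Push it towards +x.
- stand_hinge (a point): Hinge of the stand on the caddy's tail, 49 mm above the table, 12 mm behind the push plate's rear face and 103 mm to its right (bay -y). The hinge axis runs along the bay's y.
- pedal: Red round pedal bar of the stand, 14 mm thick, 74 mm long along the bay's y; origin at its middle, 85 mm from the hinge. Up (start): 55 mm behind the hinge, leaning 40 degrees (0.70 rad) back from upright, 114 mm above the table; mid-swing 134 mm high; down: leaning 52 degrees forward over the deck, 102 mm high, 45 mm short of the jugs' rail. Its axes are the bay's at the start and turn with it.
- stand (a joint): Stand angle: 0 up (start), 1.6 fully down, foot on the plate. Pushing the pedal bar to the bay's +x raises it. A spring holds it at either stop: about 9 N on the bar starts it, less and less towards the over-centre point (about 1.0); beyond, it runs on by itself and snaps down. Pushing it also presses the caddy some mm farther onto the buffer.
- caddy: Jug caddy, 1.6 kg: deck 220 x 190 mm, two jugs on its front half, tops 176 mm above the table. Origin on the bay plate, under the deck's middle; x is the rolling direction. It only rolls along the bay's x, with 2 N drag (4 N at 50 mm/s); a weak spring draws it to the buffer with under 2 N, so it stays where left. Carries the stand.
- sauce_bottle: Loose brown-red sauce bottle, 60 mm across, 150 mm high, beyond the bay; origin under its base; leave it alone.
- mustard_jar: Loose mustard jar with yellow lid, 64 mm across, 85 mm high, beyond the bay; origin under its base; leave it alone.
- can: Loose red can, 74 mm across, 100 mm high, beyond the bay; origin under its base; leave it alone.
- carton: Loose green carton, 50 x 90 x 120 mm; origin under its base; leave it alone.
- pickle_jar: Loose green glass pickle jar, 72 mm across, 110 mm high; origin under its base; leave it alone.
- scoop_cup: Loose blue mug, 72 mm across, 70 mm high; origin under its base; leave it alone.

How it is judged (in metres and radians):
On the way, in this order (a step that is already met when the one before it is completed fails the run):
1. the caddy bears against the buffer (more than 1.5 N) while the stand is still up and untouched (contact force between caddy and stop above 1.5 N and value of joint stand below 0.15 rad and contact force between the fingers and pedal below 0.5 N), for 0.2 s.
2. the stand has snapped to its lower stop (value of joint stand above 1.5 rad), for 0.2 s.
At the end, for the whole second after the job is handed in: The stand is fully down at its stop (angle over 1.5 of 1.6), and the caddy rests against the buffer (contact of at least 0.3 N) (value of joint stand above 1.5 rad and contact force between caddy and stop above 0.3 N and linear speed of caddy below 0.01 m/s); the robot touches nothing.
It fails at once if the caddy or its stand is pushed by the robot with more than 25 N (contact force between any of the fingers, the arm and caddy above 25 N).
It fails at once if the pedal bar is pushed before the caddy bears against the buffer (contact force between the fingers and pedal above 3 N and contact force between caddy and stop below 0.05 N).
It fails at once if the caddy is flung (over 0.25 m/s) (linear speed of caddy above 0.25 m/s).
It fails at once if one of the goods standing around is shifted by more than 20 mm or tipped (distance of any of sauce_bottle, mustard_jar, can, carton, pickle_jar, scoop_cup from where it was at the start of the episode above 0.02 m or angle between any of sauce_bottle, mustard_jar, can, carton, pickle_jar, scoop_cup's own z axis and vertical above 0.3 rad).
It also fails if it takes over 54 s, if anything falls off the work surface, if the arm or the gripper's body presses on something with over 40 N, if the wrist force passes 120 N, or if a joint passes its speed limit or range.

ROBOT

A 6-joint arm with a two-finger parallel gripper is mounted at the origin on the work surface. World frame = base frame: x ahead of the robot, y to its left, z up, the work surface at z = 0. Lengths are in m, angles in degrees, forces in N, time in s.
With the tool pointing down it reaches from about 0.25 to 0.775 m from the base axis. Payload 4 kg.
Tool frame: the origin (TCP) lies at the very end of the fingers, on their centre line; the grasp point (between the pads) lies 19 mm behind it; z points along the fingers, y is the direction in which the jaws open and shut (so a half turn about z gives the same grasp; the last joint's range is limited). The gripper opens to 85 mm and grips with 20 to 120 N. Pads are 22 mm wide; open, the fingers measure 114 mm over their backs; the gripper's body (76 mm by 85 mm) begins 54 mm behind the grasp point. The pads swing forward as they close: fully open they stand 13 mm farther back than shut.
Start: joints at [-74.089, 4.996, 78.535, -0, 96.463, -5.907], TCP at [0.204, -0.511, 0.211] pointing down, gripper open.
Joint ranges: [-177.83, 177.83], [-43.37, 116.18], [15.69, 146.23], [-61.86, 241.86], [9.47, 152.12], [-147.06, 147.06]. Speed limits (degrees/s): [159.86, 159.86, 180, 180, 180, 180].

INTERFACE

Orientations are given as [roll, pitch, yaw] about the fixed x, y, z axes, in that order (R = Rz(yaw) Ry(pitch) Rx(roll)).
In Python, from station import * gives the robot as it stands.
- The arm moves only by the tool step_arm, never from a script. Its argument "steps" is a list of rows, each a list of 7 numbers: the turn, a rotation vector about the tool's x, y, z in rad, then the shift along the tool's x, y, z in m, then the opening, from 0 (shut) to 1 (fully open). A call has 1 to 20 rows; each row shifts and turns the commanded pose from where the row before left it, along the tool's axes as they then stand; what a row does not reach is not made up. A row lasts 1/10 s, in which the tool goes at most 50 mm and 8.59 degrees, less where a joint would pass 70% of its speed; a pose out of reach is approached as far as the arm can. A call with a gripper value outside its range is refused whole. The fingers move at their own pace and stop on an object; the grip force is fixed at half the most. Time passes only in rows, so rows that do not move let the fingers close. It gives the time, the measured TCP pose, the force and the opening at its end, in the units of the state.
- sense(): the state, without advancing time (a new reading comes with each control period).
- capture(name): name is "side" or "top" or "wrist"; returns a dict with "image" (480x640x3 uint8, red, green, blue), "fovy" (degrees; the focal length in pixels is half the picture's height over the tangent of half this angle, whatever the lens; pixels are square), "cx", "cy" (the principal point, pixels), "eye" and "orientation" of the camera in the world. Camera axes: x right, y down, z forward; pixel columns grow to the right and rows downward; lengths in m; the calibration is good to about 2 mm. A picture is of the moment at which its call begins. There is no depth.
- finish_job(): hands the job in, once; it reports no verdict.
The state is a dict: "clock": time; "q": joint angles; "qvel": joint speeds; "tau": joint torques, N m; "tcp_pos": TCP position; "ee_rot": TCP orientation; "contact_force": force on the tool from outside, world axes, zero at the start; "moment": the same for the moment, N m; "finger_gap": finger opening in m.
Only numpy, scipy, OpenCV 4.12 (cv2) and the standard library are available. Lean on these libraries where they do the work, as an engineer would, in place of code of your own. Each camera call takes 0.05 s, during which the arm holds its last target.

## Working session

There is one attempt and no reset: what is moved stays moved. The work goes in short steps, Python scripts to look and compute and a tool call to move; the robot and the scene stay as the last step left them, time stands still between calls to the robot, and variables do not carry over. Pictures are saved under pics/ and viewed, and the job is handed in when it is done.

Besides the shell and the picture viewer there is one more tool, called as name(argument=value, ...) on one line, values as JSON. step_arm: Moves the arm, as the interface text tells. Its arguments: {"type":"object","properties":{"steps":{"type":"array","items":{"type":"array","items":{"type":"number"}}}},"required":["steps"]}

```bash
mkdir -p pics; cat > h.py <<'E'
from station import *
import numpy as np,cv2
E
python3 - <<'E'
from h import *
for n in ["side","top","wrist"]:
    c=capture(n); cv2.imwrite(f"pics/{n}0.png",c["image"][:,:,::-1]); print(n,{k:v for k,v in c.items() if k!="image"})
print(sense())
E
```

```text
side {'fovy': 46.85120170274481, 'cx': 316.45828665017854, 'cy': 243.18040374584405, 'eye': array([0.32128129, 0.95098125, 0.93895287]), 'orientation': array([-130.18734029,    0.39482929, -166.05339019])}
top {'fovy': 47.81839358325284, 'cx': 324.48486795237505, 'cy': 235.92111568821363, 'eye': array([ 0.39284628, -0.01155941,  1.20936879]), 'orientation': array([-172.03680584,    0.40686118,  -89.58229793])}
wrist {'fovy': 69.13481996741292, 'cx': 320.98219994024515, 'cy': 241.60012808763224, 'eye': array([ 0.27300072, -0.48322306,  0.37180171]), 'orientation': array([ 1.63273244e+02,  1.55504049e-01, -6.81882209e+01])}
{'clock': 0.15, 'q': array([-7.40885439e+01,  5.03165327e+00,  7.86061840e+01, -8.07963205e-04,
        9.64632120e+01, -5.90932394e+00]), 'qvel': array([-0.03066822, -0.20129154, -0.22105979, -0.00857524,  0.14731552,
        0.00657744]), 'tau': array([ 1.02966223e-03, -3.52373278e+01, -3.13678908e+01, -6.46511171e-05,
        8.04298965e-03, -4.94516087e-06]), 'tcp_pos': array([ 0.20429221, -0.51019198,  0.20987461]), 'ee_rot': array([-1.79899405e+02, -9.60474241e-03,  2.18206814e+01]), 'contact_force': array([-0.29155988,  0.24688287,  0.17637335]), 'moment': array([-0.026075  , -0.03066938,  0.0669115 ]), 'finger_gap': 0.08553572515066103}
```

View pics/side0.png

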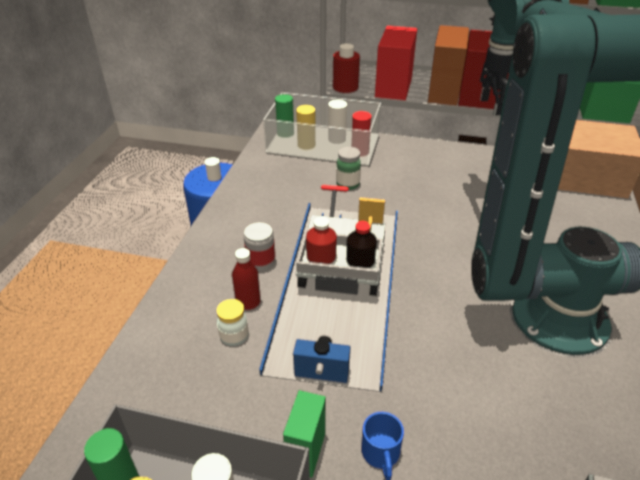

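View pics/top0.png

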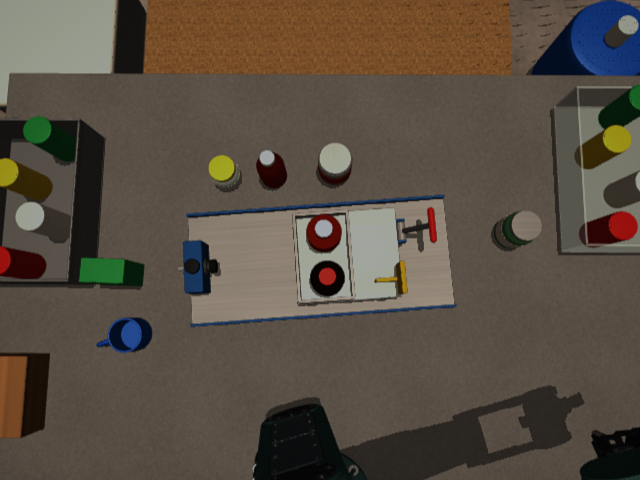

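View pics/wrist0.png

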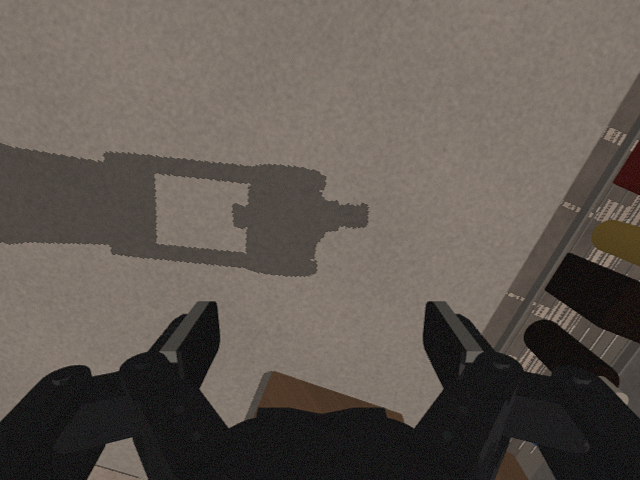

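The top view shows the bay at about (188–455, 196–326), with the buffer at the left. The yellow plate is at (403,277), the red pedal at (432,224) and the pickle jar behind at (518,229). I'll enlarge it to get exact pixels.

```bash
python3 - <<'E'
from h import *
im=cv2.imread("pics/top0.png")
cv2.imwrite("pics/topc1.png",cv2.resize(im[185:335,170:320],None,fx=4,fy=4,interpolation=cv2.INTER_CUBIC))
cv2.imwrite("pics/topc2.png",cv2.resize(im[185:335,350:550],None,fx=4,fy=4,interpolation=cv2.INTER_CUBIC))
E
```

```text
(no output)
```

View pics/topc1.png

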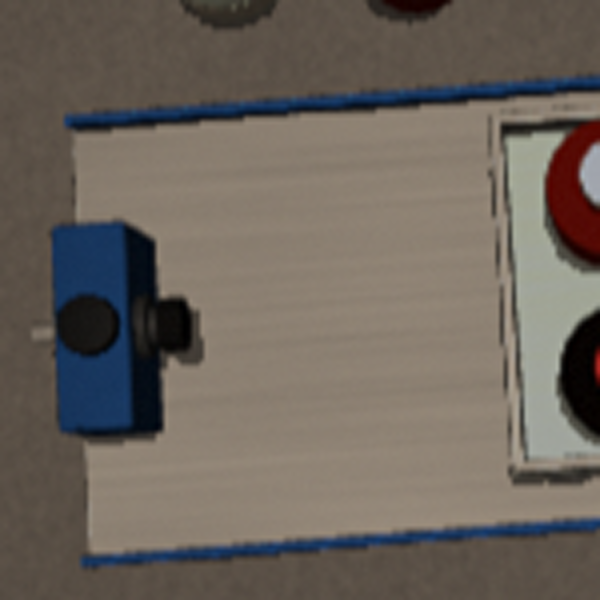

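View pics/topc2.png

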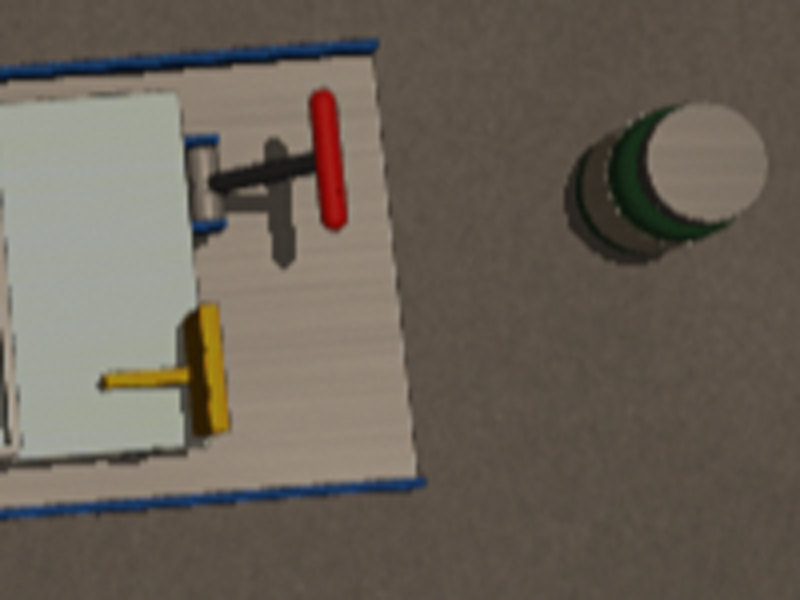

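```bash
cat >> h.py <<'E'
from scipy.spatial.transform import Rotation as R
def unproj(c,u,v,z):
    f=240/np.tan(np.radians(c["fovy"]/2))
    d=R.from_euler("xyz",c["orientation"],degrees=True).apply([(u-c["cx"])/f,(v-c["cy"])/f,1])
    return c["eye"]+d*(z-c["eye"][2])/d[2]
def proj(c,p):
    f=240/np.tan(np.radians(c["fovy"]/2))
    q=R.from_euler("xyz",c["orientation"],degrees=True).inv().apply(np.array(p)-c["eye"])
    return np.array([c["cx"],c["cy"]])+f*q[:2]/q[2]
E
python3 - <<'E'
from h import *
c=capture("top")
np.set_printoptions(precision=4,suppress=True)
P={}
for n,u,v,z in [("A",186.75,214.5,.022),("B",190.75,325.5,.022),("C",444.5,195.5,.022),("D",456.2,305.5,.022),("ped1",430.5,208,.121),("ped2",434.25,241.25,.121),("pl1",404.5,261,.141),("pl2",407.25,293,.141),("buf",217.5,265.5,.054),("pickle",527,225.75,.11)]:
    P[n]=unproj(c,u,v,z);print(n,P[n])
x=(P["A"]+P["B"]-P["C"]-P["D"]);yaw=np.degrees(np.arctan2(x[1],x[0]));print(yaw,np.linalg.norm(x)/2)
for a,b in [("A","C"),("B","D"),("A","B"),("C","D"),("ped1","ped2"),("pl1","pl2")]:
    d=P[a]-P[b];print(a,b,np.degrees(np.arctan2(d[1],d[0])),np.linalg.norm(d))
Rb=R.from_euler("z",yaw,degrees=True)
o=P["pl1"]/2+P["pl2"]/2
for n in P: print(n,Rb.inv().apply(P[n]-o))
E
```

```text
A [0.6052 0.3057 0.022 ]
B [0.3609 0.2866 0.022 ]
C [ 0.6518 -0.2694  0.022 ]
D [ 0.4081 -0.2891  0.022 ]
ped1 [ 0.604  -0.2188  0.121 ]
ped2 [ 0.5355 -0.225   0.121 ]
pl1 [ 0.4932 -0.1615  0.141 ]
pl2 [ 0.4302 -0.1661  0.141 ]
buf [0.489  0.2265 0.054 ]
pickle [ 0.5702 -0.4177  0.11  ]
94.65605644254123 0.5773655628453648
A C 94.62844275692954 0.5770562381167618
B D 94.68364054942516 0.5776750215382301
A B 4.4711175917959185 0.24502188313009376
C D 4.6157221310125 0.2444644431305507
ped1 ped2 5.198381544340856 0.06870559524822063
pl1 pl2 4.143211191769005 0.0631131330533337
A [ 0.4563 -0.1812 -0.119 ]
B [ 0.4571  0.0639 -0.119 ]
C [-0.1207 -0.1809 -0.119 ]
D [-0.1206  0.0636 -0.119 ]
ped1 [-0.0664 -0.1374 -0.02  ]
ped2 [-0.067  -0.0687 -0.02  ]
pl1 [-0.0003 -0.0316  0.    ]
pl2 [0.0003 0.0316 0.    ]
buf [ 0.3868 -0.0589 -0.087 ]
pickle [-0.2619 -0.0876 -0.031 ]
```

step_arm(steps=[[0,0,-0.1413,0,0,0,0],[0,0,-0.1413,0,0,0,0],[0,0,-0.1413,0,0,0,0],[0,0,-0.1413,0,0,0,0],[0,0,-0.1413,0,0,0,0],[0,0,-0.1413,0,0,0,0],[0,0,-0.1413,0,0,0,0],[0,0,-0.1413,0,0,0,0],[0,0,-0.1413,0,0,0,0],[0,0,0,0.0284,0.028,0,0],[0,0,0,0.0284,0.028,0,0],[0,0,0,0.0284,0.028,0,0],[0,0,0,0.0284,0.028,0,0],[0,0,0,0.0284,0.028,0,0],[0,0,0,0.0284,0.028,0,0],[0,0,0,0.0284,0.028,0,0],[0,0,0,0.0284,0.028,0,0],[0,0,0,0.0284,0.028,0,0],[0,0,0,0.0284,0.028,0,0]])

```text
clock: 2.1
tcp_pos: [0.461, -0.2033, 0.2107]
ee_rot: [-180.0, 0.0, 94.7]
contact_force: [0.4, -0.1, 0.3]
finger_gap: -0.0
```

```bash
python3 - <<'E'
from h import *
s=sense();print(s["clock"],s["tcp_pos"],s["ee_rot"],s["contact_force"],s["finger_gap"])
c=capture("top"); cv2.imwrite("pics/top1.png",c["image"][:,:,::-1])
c=capture("wrist"); cv2.imwrite("pics/wrist1.png",c["image"][:,:,::-1])
E
```

```text
2.1 [ 0.46102406 -0.20325422  0.21068459] [-1.79996662e+02  8.57183119e-03  9.46828059e+01] [ 0.36066015 -0.11021502  0.26368585] -4.508410158572301e-05
```

View pics/wrist1.png

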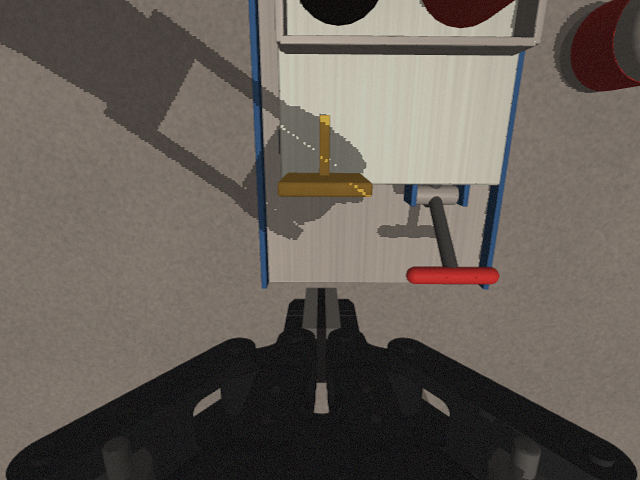

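View pics/top1.png

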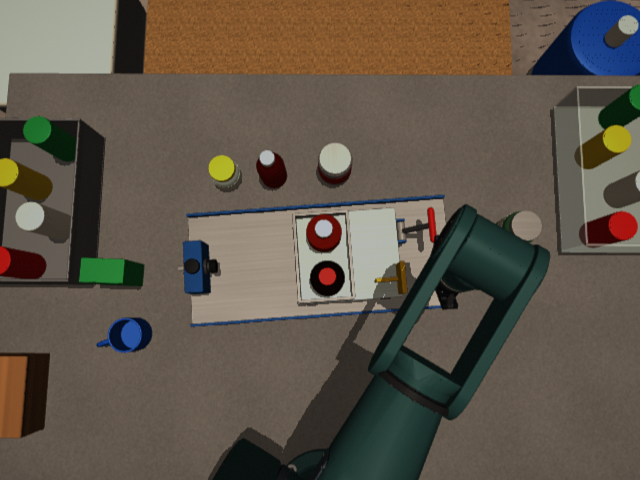

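The wrist view shows the shut fingers at (321,300), squarely behind the yellow plate (325,190), with the red bar well to the right at (452,275). I'll lower the tool and approach.

step_arm(steps=[[0,0,0,0,0,0.035,0],[0,0,0,0,0,0.035,0],[0,0,0,0,0,0.03,0],[0,0,0,0.01,0,0,0],[0,0,0,0.006,0,0,0],[0,0,0,0.003,0,0,0],[0,0,0,0.002,0,0,0]])

```text
clock: 2.9
tcp_pos: [0.4598, -0.1842, 0.1133]
ee_rot: [179.8, 0.2, 94.7]
contact_force: [-0.2, 1.6, 0.6]
finger_gap: -0.0
```

step_arm(steps=[[0,0,0,0.002,0,0,0],[0,0,0,0.002,0,0,0],[0,0,0,0.002,0,0,0],[0,0,0,0.002,0,0,0],[0,0,0,0.002,0,0,0],[0,0,0,0.002,0,0,0]])

```text
clock: 3.5
tcp_pos: [0.4576, -0.1721, 0.1109]
ee_rot: [180.0, 0.0, 94.7]
contact_force: [-1.0, -1.0, 0.8]
finger_gap: 0.0001
```

step_arm(steps=[[0,0,0,0.0025,0,0,0],[0,0,0,0.003,0,0,0],[0,0,0,0.0035,0,0,0],[0,0,0,0.004,0,0,0],[0,0,0,0.004,0,0,0],[0,0,0,0.004,0,0,0],[0,0,0,0.004,0,0,0],[0,0,0,0.004,0,0,0],[0,0,0,0.004,0,0,0],[0,0,0,0.004,0,0,0]])

```text
clock: 4.5
tcp_pos: [0.4546, -0.1346, 0.1108]
ee_rot: [180.0, 0.0, 94.7]
contact_force: [0.7, -1.8, 0.7]
finger_gap: -0.0001
```

step_arm(steps=[[0,0,0,0.004,0,0,0],[0,0,0,0.004,0,0,0],[0,0,0,0.004,0,0,0],[0,0,0,0.004,0,0,0],[0,0,0,0.004,0,0,0],[0,0,0,0.004,0,0,0],[0,0,0,0.004,0,0,0],[0,0,0,0.004,0,0,0],[0,0,0,0.004,0,0,0],[0,0,0,0.004,0,0,0]])

```text
clock: 5.5
tcp_pos: [0.4513, -0.0948, 0.1108]
ee_rot: [180.0, 0.0, 94.7]
contact_force: [0.3, -2.2, -0.5]
finger_gap: -0.0001
```

step_arm(steps=[[0,0,0,0.004,0,0,0],[0,0,0,0.004,0,0,0],[0,0,0,0.004,0,0,0],[0,0,0,0.004,0,0,0],[0,0,0,0.004,0,0,0],[0,0,0,0.004,0,0,0],[0,0,0,0.004,0,0,0],[0,0,0,0.004,0,0,0],[0,0,0,0.004,0,0,0],[0,0,0,0.004,0,0,0]])

```text
clock: 6.5
tcp_pos: [0.448, -0.0549, 0.1108]
ee_rot: [180.0, 0.0, 94.7]
contact_force: [0.4, -1.7, 0.7]
finger_gap: 0.0001
```

```bash
python3 - <<'E'
from h import *
s=sense();print(s["clock"],s["tcp_pos"],s["contact_force"])
c=capture("top"); cv2.imwrite("pics/top2.png",cv2.resize(c["image"][180:340,160:420,::-1],None,fx=3,fy=3,interpolation=cv2.INTER_CUBIC))
E
```

```text
6.5 [ 0.44803563 -0.05489484  0.11081632] [ 0.41758506 -1.65086111  0.73892373]
```

View pics/top2.png

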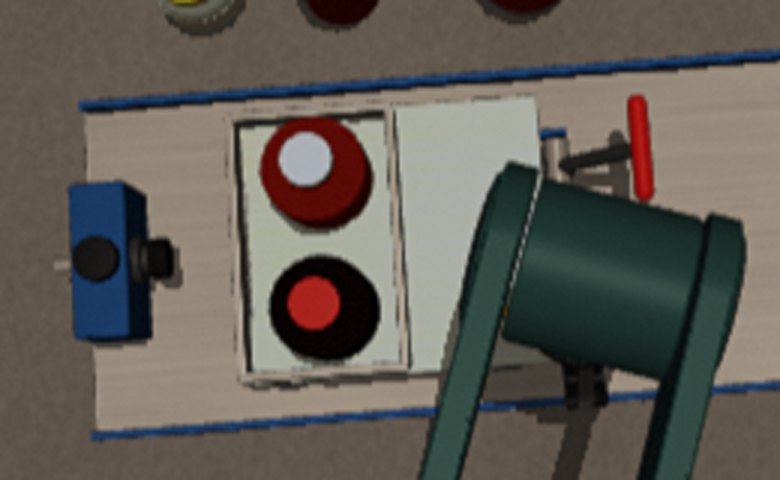

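The caddy rolls along with about 1.7 N on the tool, and its nose is still roughly 45–50 mm short of the buffer tip (175,258).

step_arm(steps=[[0,0,0,0.003,0,0,0],[0,0,0,0.003,0,0,0],[0,0,0,0.003,0,0,0],[0,0,0,0.003,0,0,0],[0,0,0,0.003,0,0,0],[0,0,0,0.003,0,0,0],[0,0,0,0.003,0,0,0],[0,0,0,0.003,0,0,0],[0,0,0,0.003,0,0,0],[0,0,0,0.003,0,0,0]])

```text
clock: 7.55
tcp_pos: [0.4455, -0.0251, 0.1107]
ee_rot: [-180.0, 0.0, 94.7]
contact_force: [-0.8, -1.2, -0.5]
finger_gap: -0.0001
```

step_arm(steps=[[0,0,0,0.002,0,0,0],[0,0,0,0.002,0,0,0],[0,0,0,0.002,0,0,0],[0,0,0,0.002,0,0,0]])

```text
clock: 7.95
tcp_pos: [0.4449, -0.0172, 0.1107]
ee_rot: [-180.0, 0.0, 94.7]
contact_force: [-0.7, -2.7, -0.5]
finger_gap: -0.0002
```

step_arm(steps=[[0,0,0,0.002,0,0,0],[0,0,0,0.002,0,0,0]])

```text
clock: 8.15
tcp_pos: [0.4445, -0.0132, 0.1107]
ee_rot: [-180.0, 0.0, 94.7]
contact_force: [-1.2, -1.7, -0.8]
finger_gap: -0.0
```

step_arm(steps=[[0,0,0,0.002,0,0,0],[0,0,0,0.002,0,0,0]])

```text
clock: 8.35
tcp_pos: [0.4443, -0.0092, 0.1108]
ee_rot: [-180.0, 0.0, 94.7]
contact_force: [-0.6, -1.5, -0.7]
finger_gap: 0.0005
```

step_arm(steps=[[0,0,0,0.0015,0,0,0],[0,0,0,0.0015,0,0,0]])

```text
clock: 8.55
tcp_pos: [0.4441, -0.0062, 0.1109]
ee_rot: [180.0, 0.0, 94.7]
contact_force: [0.3, -0.8, -0.5]
finger_gap: -0.0
```

step_arm(steps=[[0,0,0,0.0015,0,0,0],[0,0,0,0.0015,0,0,0]])

```text
clock: 8.75
tcp_pos: [0.4439, -0.004, 0.1109]
ee_rot: [180.0, 0.1, 94.7]
contact_force: [-0.8, -4.0, -0.5]
finger_gap: 0.0001
```

step_arm(steps=[[0,0,0,0.001,0,0,0],[0,0,0,0.001,0,0,0]])

```text
clock: 8.95
tcp_pos: [0.4438, -0.0025, 0.1109]
ee_rot: [180.0, 0.2, 94.7]
contact_force: [-0.3, -5.9, -1.4]
finger_gap: -0.0001
```

step_arm(steps=[[0,0,0,0.001,0,0,0],[0,0,0,0.001,0,0,0],[0,0,0,0,0,0,0],[0,0,0,0,0,0,0],[0,0,0,0,0,0,0]])

```text
clock: 9.45
tcp_pos: [0.4437, -0.0012, 0.1109]
ee_rot: [180.0, 0.2, 94.6]
contact_force: [-0.2, -6.7, -0.3]
finger_gap: 0.0002
```

```bash
python3 - <<'E'
from h import *
c=capture("top"); cv2.imwrite("pics/top3.png",cv2.resize(c["image"][180:340,160:420,::-1],None,fx=3,fy=3,interpolation=cv2.INTER_CUBIC))
c=capture("wrist"); cv2.imwrite("pics/wrist3.png",c["image"][:,:,::-1])
print(sense()["contact_force"])
E
```

```text
[-0.08591222 -8.06600019 -0.46042984]
```

View pics/top3.png

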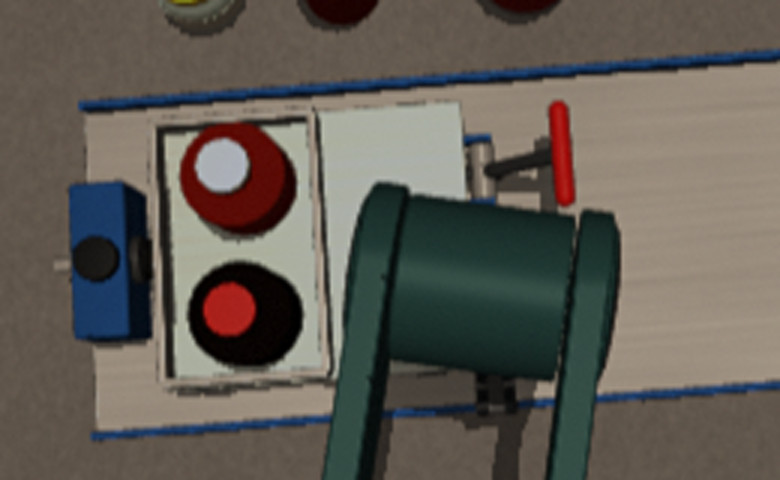

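View pics/wrist3.png

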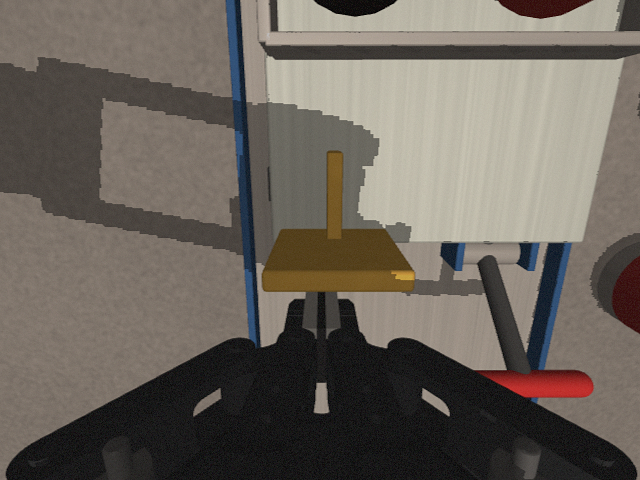

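The caddy's rail now covers the buffer tip (nose at about 150,258), with 7–8 N steady on the plate. Next I ease off and go up, then behind the pedal.

step_arm(steps=[[0,0,0,-0.0015,0,0,0],[0,0,0,-0.0015,0,0,0],[0,0,0,-0.002,0,0,0],[0,0,0,-0.003,0,0,0],[0,0,0,-0.01,0,0,0],[0,0,0,-0.01,0,-0.01,0],[0,0,0,-0.01,0,-0.03,0],[0,0,0,-0.01,0,-0.035,0],[0,0,0,-0.02,0,-0.02,0],[0,0,0,-0.02,0.03,0,0],[0,0,0,-0.02,0.03,0,0],[0,0,0,-0.01,0.03,0,0],[0,0,0,0,0.015,0,0],[0,0,0,0,0,0,0]])

```text
clock: 10.95
tcp_pos: [0.5592, -0.1095, 0.2056]
ee_rot: [-180.0, -0.0, 94.6]
contact_force: [-0.1, 0.1, 0.6]
finger_gap: -0.0001
```

```bash
python3 - <<'E'
from h import *
c=capture("top"); cv2.imwrite("pics/top4.png",cv2.resize(c["image"][180:340,160:420,::-1],None,fx=3,fy=3,interpolation=cv2.INTER_CUBIC))
c=capture("wrist"); cv2.imwrite("pics/wrist4.png",c["image"][:,:,::-1])
c=capture("side"); cv2.imwrite("pics/side4.png",cv2.resize(c["image"][140:400,230:430,::-1],None,fx=2.3,fy=2.3,interpolation=cv2.INTER_CUBIC))
s=sense();print(s["tcp_pos"],s["contact_force"])
E
```

```text
[ 0.55725443 -0.10877516  0.20624836] [-0.77722617 -0.51070467  0.06832949]
```

View pics/top4.png

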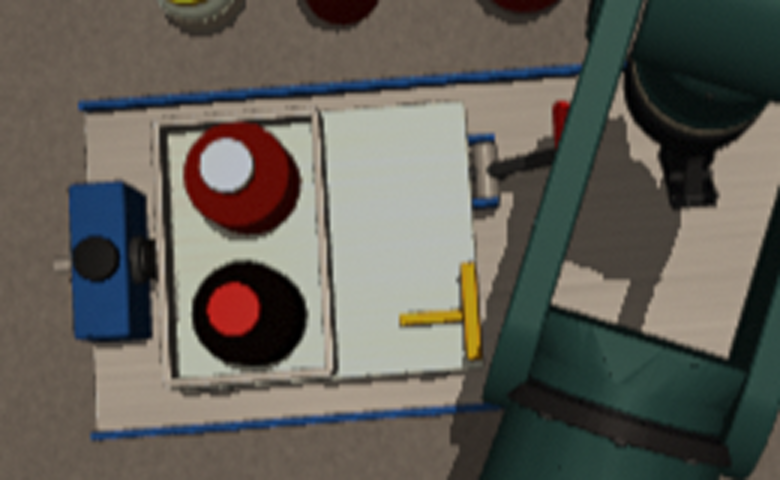

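View pics/wrist4.png

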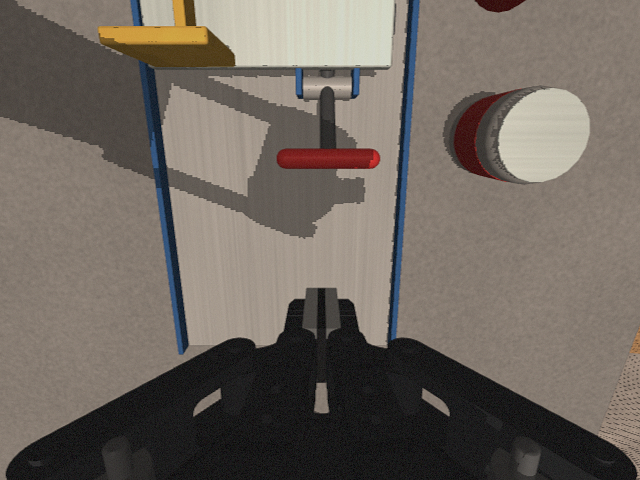

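View pics/side4.png

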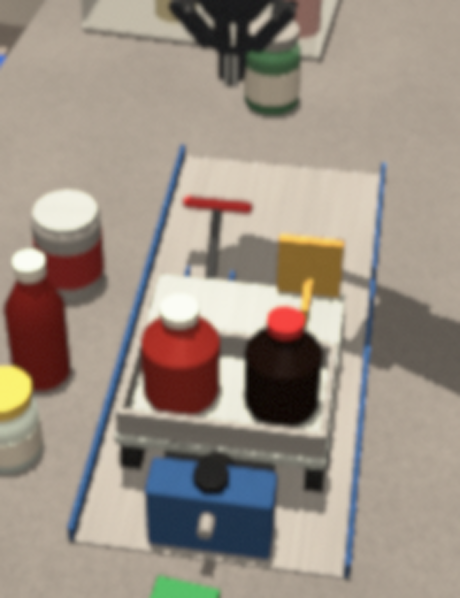

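```bash
python3 - <<'E'
from h import *
s=sense()
Rb=R.from_euler("z",94.65,degrees=True)
c=capture("top"); w=capture("wrist")
a=(unproj(c,318.3,267.3,.141)+unproj(c,320,299.3,.141))/2
p=(unproj(w,279,158.5,.114)+unproj(w,379,158.5,.114))/2
print(a,p,Rb.inv().apply(p-a),"tool to pedal in bay",Rb.inv().apply(p-s["tcp_pos"]),"via plate",Rb.inv().apply(a-s["tcp_pos"])+[-.067,-.103,0])
E
```

```text
[0.44811738 0.00694132 0.141     ] [ 0.55854687 -0.04967596  0.114     ] [-0.06538331 -0.10547612 -0.027     ] tool to pedal in bay [ 0.0587999  -0.00607928 -0.09224836] via plate [ 0.05718321 -0.00360316 -0.06524836]
```

step_arm(steps=[[0,0,0,0,0.005,0.03,0],[0,0,0,0,0,0.036,0],[0,0,0,0,0,0.036,0],[0,0,0,0.015,0,0,0],[0,0,0,0.01,0,0,0],[0,0,0,0.005,0,0,0],[0,0,0,0,0,0,0]])

```text
clock: 11.9
tcp_pos: [0.5619, -0.0773, 0.1071]
ee_rot: [179.7, 0.1, 94.8]
contact_force: [0.6, -0.2, 0.2]
finger_gap: 0.0001
```

```bash
python3 - <<'E'
from h import *
c=capture("wrist"); cv2.imwrite("pics/wrist5.png",c["image"][:,:,::-1])
s=sense();print(s["tcp_pos"],s["contact_force"])
E
```

```text
[ 0.56172192 -0.07781196  0.10663924] [-0.21257653 -0.28843422  0.81269598]
```

View pics/wrist5.png

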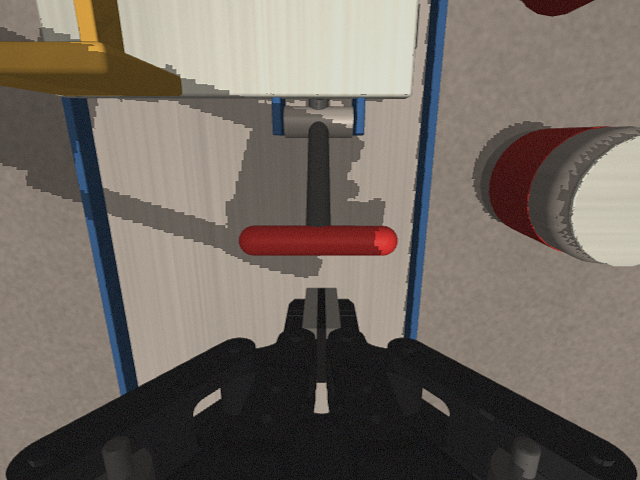

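The fingers (321,290) are centred behind the bar (318,240), about 10 mm short of it. I'll push gently.

step_arm(steps=[[0,0,0,0.004,0,0.002,0],[0,0,0,0.002,0,0,0],[0,0,0,0.002,0,0,0],[0,0,0,0.002,0,0,0]])

```text
clock: 12.35
tcp_pos: [0.5595, -0.0682, 0.1018]
ee_rot: [-180.0, 0.0, 94.7]
contact_force: [-0.2, 0.9, -0.4]
finger_gap: -0.0
```

step_arm(steps=[[0,0,0,0.0015,0,0,0],[0,0,0,0.0015,0,0,0],[0,0,0,0.0015,0,0,0],[0,0,0,0.0015,0,0,0]])

```text
clock: 12.75
tcp_pos: [0.559, -0.0621, 0.1018]
ee_rot: [-180.0, 0.0, 94.7]
contact_force: [-0.5, 0.0, -0.3]
finger_gap: 0.0002
```

step_arm(steps=[[0,0,0,0.0015,0,0,0],[0,0,0,0.0015,0,0,0],[0,0,0,0.0015,0,0,0]])

```text
clock: 13.05
tcp_pos: [0.5586, -0.0576, 0.1018]
ee_rot: [-180.0, 0.0, 94.7]
contact_force: [0.2, 0.8, 0.4]
finger_gap: 0.0
```

step_arm(steps=[[0,0,0,0.0015,0,-0.0005,0],[0,0,0,0.0015,0,-0.0005,0],[0,0,0,0.0015,0,-0.0005,0]])

```text
clock: 13.35
tcp_pos: [0.5583, -0.0531, 0.1034]
ee_rot: [180.0, 0.0, 94.7]
contact_force: [0.2, 0.5, -0.4]
finger_gap: 0.0003
```

```bash
python3 - <<'E'
from h import *
c=capture("wrist"); cv2.imwrite("pics/wrist6.png",c["image"][:,:,::-1])
c=capture("side"); cv2.imwrite("pics/side6.png",cv2.resize(c["image"][140:300,260:420,::-1],None,fx=3.5,fy=3.5,interpolation=cv2.INTER_CUBIC))
s=sense();print(s["tcp_pos"],s["contact_force"])
E
```

```text
[ 0.55834044 -0.05302942  0.10349742] [0.55028226 1.14464566 0.51324547]
```

View pics/wrist6.png

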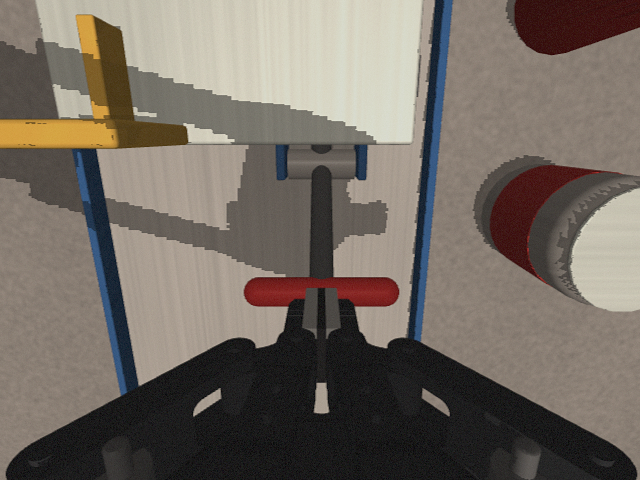

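View pics/side6.png

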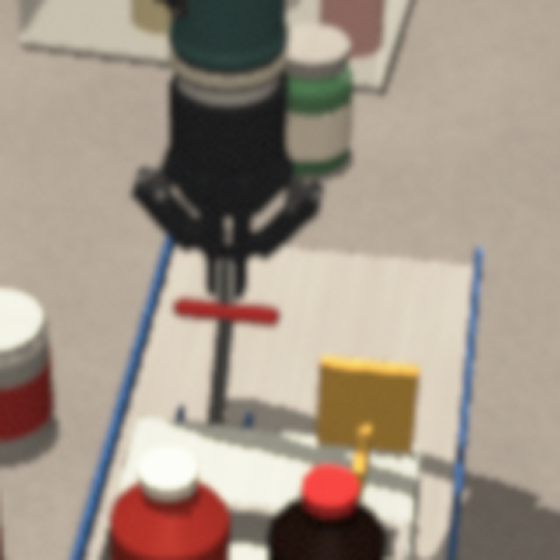

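```bash
python3 - <<'E'
from h import *
s=sense();t=s["tcp_pos"]
w=capture("wrist");c=capture("side")
Rb=R.from_euler("z",94.65,degrees=True)
print(t,s["ee_rot"]);
f=lambda p:(proj(c,p)-[260,140])*3.5
print("tip",proj(w,t),f(t))
for dx in (.004,.01,.016,.022):
  for z in (.107,.114):
    p=t*[1,1,0]+[0,0,z]+Rb.apply([dx,0,0]); print(dx,z,proj(w,p),f(p))
# bar middle by two views
from scipy.optimize import least_squares
ob=[(w,(321,291.5)),(c,(260+226/3.5,140+312/3.5))]
r=least_squares(lambda p:np.concatenate([proj(k,p)-q for k,q in ob]),t)
print(r.x,r.fun,Rb.inv().apply(r.x-t))
E
```

```text
[ 0.55834044 -0.05302942  0.10349742] [1.79982119e+02 7.36615166e-03 9.46988937e+01]
tip [320.00644418 288.26240231] [223.41871065 320.97388895]
0.004 0.107 [319.98659201 283.75798375] [222.53853154 320.63029387]
0.004 0.114 [319.94659745 289.71751921] [222.55303666 312.62123611]
0.01 0.107 [319.98486152 272.4118604 ] [221.19756187 326.12230737]
0.01 0.114 [319.94437353 277.96853241] [221.207503   318.10457568]
0.016 0.107 [319.98309555 260.83317685] [219.84735984 331.6521325 ]
0.016 0.114 [319.94210214 265.96873594] [219.85267357 323.62579752]
0.022 0.107 [319.98129302 249.01470889] [218.48782977 337.22016111]
0.022 0.114 [319.93978173 253.71001197] [218.48845171 329.18529555]
[ 0.55853549 -0.0504789   0.11286949] [-0.20714677  0.05525474 -1.05806741  0.14872329] [ 0.00252631 -0.00040118  0.00937207]
```

```bash
python3 - <<'E'
from h import *
c=capture("side")
t=np.array([0.5573,-0.1088,0.2062])
print((proj(c,t)-[230,140])*2.3,(proj(c,t+[0,0,.02])-[230,140])*2.3)
s=sense()
t=s["tcp_pos"];w=capture("wrist");Rw=R.from_euler("xyz",w["orientation"],degrees=True)
print(Rw.inv().apply(t-w["eye"]),Rw.inv().apply([0,0,-1.]),w["eye"]-t)
im=cv2.imread("pics/wrist6.png")[260:400,240:400];cv2.imwrite("pics/w6c.png",cv2.resize(im,None,fx=4,fy=4,interpolation=cv2.INTER_CUBIC))
im=cv2.imread("pics/wrist0.png")[280:420,140:500];cv2.imwrite("pics/w0c.png",cv2.resize(im,None,fx=2,fy=2,interpolation=cv2.INTER_CUBIC))
E
```

```text
[229.59524499  99.54278873] [229.76680548  83.06239971]
[-0.00051484  0.02361795  0.17628967] [ 2.05132072e-04 -2.87507632e-01  9.57778325e-01] [-0.00542889  0.07310614  0.16205598]
```

View pics/w6c.png

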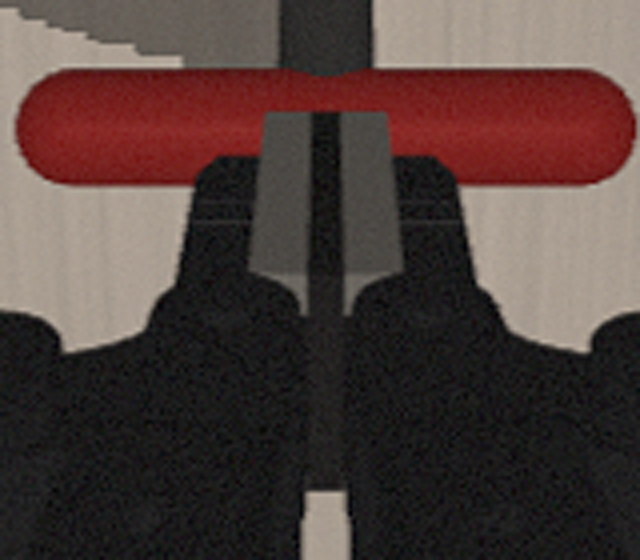

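The crop shows the grey fingertips (rows 110–270) lying over the red bar, not behind it. The side views also put the real tips about 20 mm above the reported TCP. So the fingers passed just above the bar without touching it, and the force reads about 0. I'll back off, go 22 mm lower and retry.

step_arm(steps=[[0,0,0,-0.01,0,-0.003,0],[0,0,0,-0.015,0,0,0],[0,0,0,-0.007,0,0,0],[0,0,0,0,0,0.012,0],[0,0,0,0,0,0.013,0],[0,0,0,0,0,0,0],[0,0,0,0,0,0,0]])

```text
clock: 14.35
tcp_pos: [0.56, -0.0846, 0.0799]
ee_rot: [-179.9, -0.1, 94.7]
contact_force: [1.2, 0.1, 0.7]
finger_gap: 0.0
```

```bash
python3 - <<'E'
from h import *
c=capture("side"); cv2.imwrite("pics/side7.png",cv2.resize(c["image"][140:300,260:420,::-1],None,fx=3.5,fy=3.5,interpolation=cv2.INTER_CUBIC))
c=capture("wrist"); cv2.imwrite("pics/wrist7.png",c["image"][:,:,::-1])
s=sense();print(s["tcp_pos"],s["contact_force"])
E
```

```text
[ 0.56097036 -0.08478744  0.08132926] [ 0.77241959 -0.17195034  0.29619033]
```

View pics/side7.png

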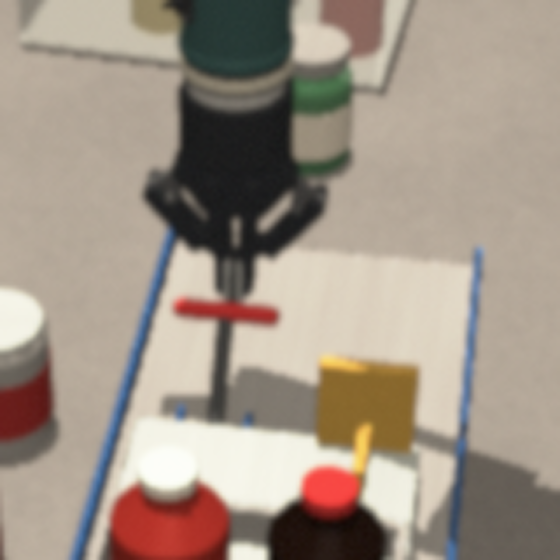

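View pics/wrist7.png

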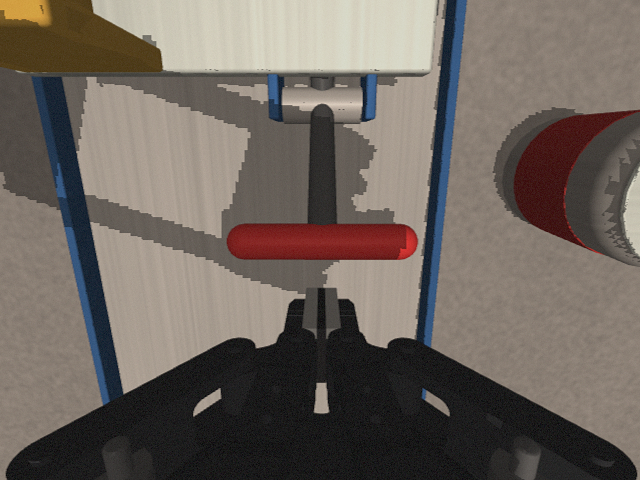

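The tips now sit lower and behind the bar. I'll advance slowly and read the force.

step_arm(steps=[[0,0,0,0.005,0,0,0],[0,0,0,0.004,0,0,0],[0,0,0,0.002,0,0,0],[0,0,0,0.0015,0,0,0],[0,0,0,0.0015,0,0,0]])

```text
clock: 14.95
tcp_pos: [0.5598, -0.0709, 0.0814]
ee_rot: [180.0, 0.0, 94.7]
contact_force: [1.0, 0.4, -0.1]
finger_gap: -0.0002
```

step_arm(steps=[[0,0,0,0.0015,0,0,0],[0,0,0,0.0015,0,0,0]])

```text
clock: 15.15
tcp_pos: [0.5595, -0.0681, 0.0813]
ee_rot: [180.0, 0.0, 94.7]
contact_force: [0.5, -0.2, -0.4]
finger_gap: 0.0004
```

step_arm(steps=[[0,0,0,0.0015,0,0,0],[0,0,0,0.0015,0,0,0]])

```text
clock: 15.35
tcp_pos: [0.5594, -0.067, 0.0814]
ee_rot: [180.0, 0.2, 94.6]
contact_force: [0.9, -5.8, 0.4]
finger_gap: 0.0003
```

step_arm(steps=[[0,0,0,0.0015,0,0,0],[0,0,0,0.0015,0,0,0]])

```text
clock: 15.55
tcp_pos: [0.5593, -0.0652, 0.0814]
ee_rot: [180.0, 0.3, 94.6]
contact_force: [1.8, -8.8, -1.1]
finger_gap: 0.0001
```

step_arm(steps=[[0,0,0,0.0015,0,-0.0005,0],[0,0,0,0.0015,0,-0.0005,0],[0,0,0,0.0015,0,-0.0008,0],[0,0,0,0.0015,0,-0.0008,0]])

```text
clock: 15.95
tcp_pos: [0.5589, -0.0604, 0.0845]
ee_rot: [180.0, 0.5, 94.6]
contact_force: [-0.7, -10.6, 1.8]
finger_gap: -0.0002
```

step_arm(steps=[[0,0,0,0.0015,0,-0.0008,0],[0,0,0,0.0015,0,-0.0008,0],[0,0,0,0.0015,0,-0.0008,0],[0,0,0,0.0015,0,-0.0008,0]])

```text
clock: 16.35
tcp_pos: [0.5585, -0.0549, 0.0885]
ee_rot: [179.9, 0.5, 94.6]
contact_force: [-0.3, -11.2, 3.0]
finger_gap: -0.0003
```

step_arm(steps=[[0,0,0,0.0015,0,-0.0008,0],[0,0,0,0.0015,0,-0.0008,0],[0,0,0,0.0015,0,-0.0008,0],[0,0,0,0.0015,0,-0.0008,0]])

```text
clock: 16.75
tcp_pos: [0.5581, -0.0491, 0.0923]
ee_rot: [179.9, 0.5, 94.6]
contact_force: [-2.1, -11.7, 6.0]
finger_gap: -0.0001
```

```bash
python3 - <<'E'
from h import *
c=capture("side"); a=cv2.resize(c["image"][140:300,260:420,::-1],None,fx=3,fy=3,interpolation=cv2.INTER_CUBIC)
c=capture("wrist"); b=c["image"][:,240:400,::-1]
cv2.imwrite("pics/m8.png",np.hstack([a,b]))
s=sense();print(s["tcp_pos"],s["contact_force"])
E
```

```text
[ 0.55808125 -0.04886986  0.09244776] [ -2.18019344 -11.56726272   5.83076242]
```

View pics/m8.png

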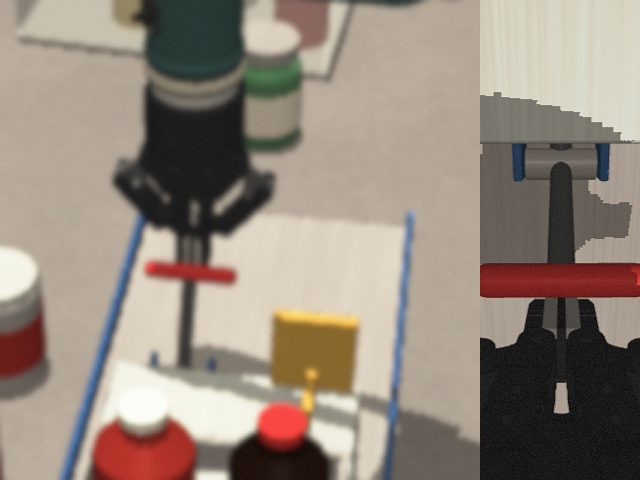

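The bar (row 280 in the wrist strip) is ahead of the fingers and hides their tips, so the contact is good. I'll continue.

step_arm(steps=[[0,0,0,0.0015,0,-0.0009,0],[0,0,0,0.0015,0,-0.0009,0],[0,0,0,0.0015,0,-0.0008,0],[0,0,0,0.0015,0,-0.0008,0]])

```text
clock: 17.25
tcp_pos: [0.5576, -0.0428, 0.0959]
ee_rot: [179.9, 0.5, 94.6]
contact_force: [-2.4, -10.2, 5.6]
finger_gap: -0.0004
```

step_arm(steps=[[0,0,0,0.0015,0,-0.0007,0],[0,0,0,0.0015,0,-0.0007,0],[0,0,0,0.0015,0,-0.0006,0],[0,0,0,0.0015,0,-0.0006,0],[0,0,0,0.0015,0,-0.0005,0]])

```text
clock: 17.75
tcp_pos: [0.5574, -0.0345, 0.0993]
ee_rot: [179.8, 0.4, 94.6]
contact_force: [-0.8, -8.9, 6.1]
finger_gap: 0.0
```

step_arm(steps=[[0,0,0,0.0015,0,-0.0005,0],[0,0,0,0.0015,0,-0.0005,0],[0,0,0,0.0015,0,-0.0004,0],[0,0,0,0.0015,0,-0.0004,0],[0,0,0,0.0015,0,-0.0003,0]])

```text
clock: 18.25
tcp_pos: [0.5571, -0.026, 0.1011]
ee_rot: [179.8, 0.3, 94.6]
contact_force: [0.7, -6.8, 4.6]
finger_gap: -0.0001
```

step_arm(steps=[[0,0,0,0.0015,0,-0.0003,0],[0,0,0,0.0015,0,-0.0003,0],[0,0,0,0.0015,0,-0.0002,0],[0,0,0,0.0015,0,-0.0002,0],[0,0,0,0.0015,0,-0.0001,0],[0,0,0,0.0015,0,0,0],[0,0,0,0.0015,0,0,0],[0,0,0,0.0015,0,0,0]])

```text
clock: 19.05
tcp_pos: [0.5548, -0.0111, 0.0999]
ee_rot: [180.0, -0.0, 94.7]
contact_force: [1.7, -3.5, 2.4]
finger_gap: 0.0001
```

step_arm(steps=[[0,0,0,0.0015,0,0,0],[0,0,0,0.0015,0,0,0],[0,0,0,0.0015,0,0,0],[0,0,0,0.0015,0,0,0],[0,0,0,0.0015,0,0,0],[0,0,0,0.0015,0,0,0],[0,0,0,0.0015,0,0,0],[0,0,0,0.0015,0,0,0]])

```text
clock: 19.85
tcp_pos: [0.5535, 0.0009, 0.0995]
ee_rot: [-179.9, -0.0, 94.7]
contact_force: [-0.6, -2.0, -0.1]
finger_gap: -0.0005
```

```bash
python3 - <<'E'
from h import *
c=capture("side"); a=cv2.resize(c["image"][140:300,260:420,::-1],None,fx=3,fy=3,interpolation=cv2.INTER_CUBIC)
c=capture("wrist"); b=c["image"][:,240:400,::-1]
cv2.imwrite("pics/m9.png",np.hstack([a,b]))
s=sense();print(s["tcp_pos"],s["contact_force"])
E
```

```text
[0.55347562 0.00105479 0.09952385] [ 0.58335366 -0.69912788  0.48645594]
```

View pics/m9.png

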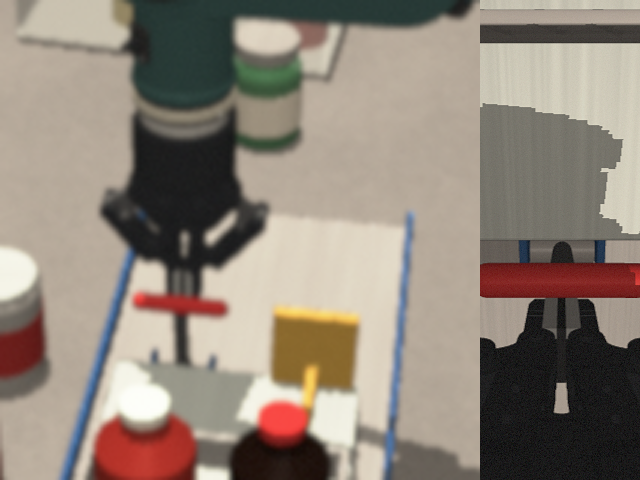

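The bar is past upright, still on the fingers, and the force has fallen to about 1 N. I'll continue over the centre.

step_arm(steps=[[0,0,0,0.0015,0,0,0],[0,0,0,0.0015,0,0,0],[0,0,0,0.0015,0,0,0],[0,0,0,0.0015,0,0,0],[0,0,0,0.0015,0,0,0],[0,0,0,0.0015,0,0,0],[0,0,0,0.0015,0,0,0],[0,0,0,0.0015,0,0,0]])

```text
clock: 20.75
tcp_pos: [0.5529, 0.0129, 0.1001]
ee_rot: [180.0, -0.0, 94.7]
contact_force: [-0.2, 0.8, 0.1]
finger_gap: 0.0002
```

```bash
python3 - <<'E'
from h import *
c=capture("side"); a=cv2.resize(c["image"][140:300,260:420,::-1],None,fx=3,fy=3,interpolation=cv2.INTER_CUBIC)
c=capture("wrist"); b=c["image"][:,240:400,::-1]
cv2.imwrite("pics/m10.png",np.hstack([a,b]))
s=sense();print(s["tcp_pos"],s["contact_force"])
E
```

```text
[0.55288143 0.01290183 0.10007911] [-0.46282     0.20914084 -0.54697368]
```

View pics/m10.png

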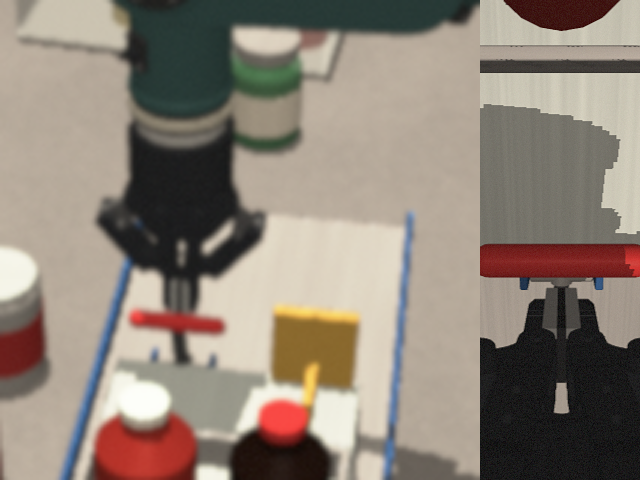

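The bar has run ahead of the fingers (row 260 against tips at 288). I'll wait, then retreat.

step_arm(steps=[[0,0,0,0,0,0,0],[0,0,0,0,0,0,0],[0,0,0,0,0,0,0],[0,0,0,0,0,0,0],[0,0,0,0,0,0,0]])

```text
clock: 21.35
tcp_pos: [0.5529, 0.0125, 0.1]
ee_rot: [180.0, 0.0, 94.7]
contact_force: [-0.7, 0.3, -0.5]
finger_gap: -0.0001
```

```bash
python3 - <<'E'
from h import *
c=capture("side"); a=cv2.resize(c["image"][140:300,260:420,::-1],None,fx=3,fy=3,interpolation=cv2.INTER_CUBIC)
c=capture("wrist"); b=c["image"][:,240:400,::-1]
cv2.imwrite("pics/m11.png",np.hstack([a,b]))
s=sense();print(s["tcp_pos"],s["contact_force"])
E
```

```text
[0.55288498 0.01251335 0.09999689] [ 0.8072577  -0.41841157  0.27130941]
```

View pics/m11.png

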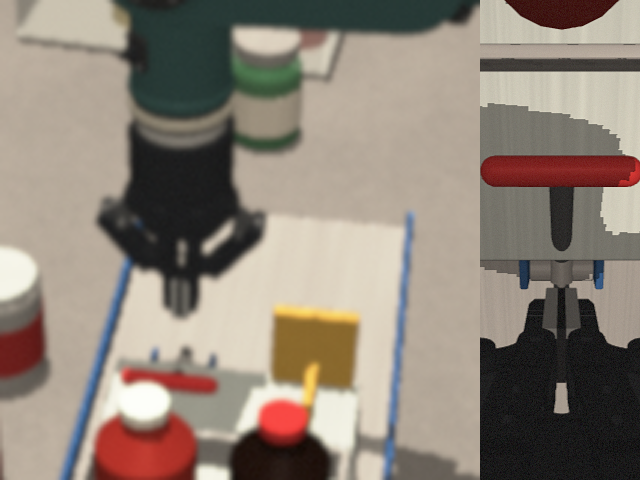

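The stand has snapped down: the bar is at row 171, over the deck. I'll retreat back and up.

step_arm(steps=[[0,0,0,-0.01,0,-0.01,0],[0,0,0,-0.02,0,-0.02,0],[0,0,0,-0.03,0,-0.03,0],[0,0,0,-0.03,0,-0.03,0],[0,0,0,-0.03,0,-0.03,0],[0,0,0,-0.03,0,-0.01,0],[0,0,0,0,0,0,0],[0,0,0,0,0,0,0]])

```text
clock: 22.25
tcp_pos: [0.5651, -0.1379, 0.2306]
ee_rot: [180.0, -0.0, 94.6]
contact_force: [0.6, 0.2, -0.4]
finger_gap: -0.0002
```

```bash
python3 - <<'E'
from h import *
c=capture("top"); cv2.imwrite("pics/top12.png",c["image"][:,:,::-1])
c=capture("side"); cv2.imwrite("pics/side12.png",cv2.resize(c["image"][140:400,200:460,::-1],None,fx=2.3,fy=2.3,interpolation=cv2.INTER_CUBIC))
s=sense();print(s["tcp_pos"],s["contact_force"])
E
```

```text
[ 0.56465978 -0.13635122  0.2293262 ] [ 0.43011473 -0.1551618   0.43988439]
```

View pics/top12.png

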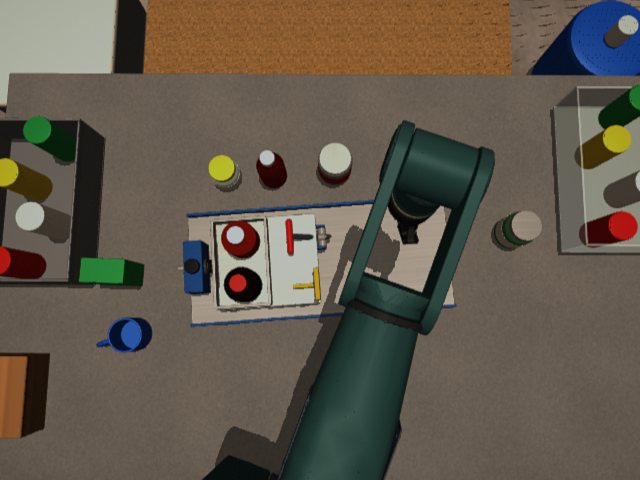

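View pics/side12.png

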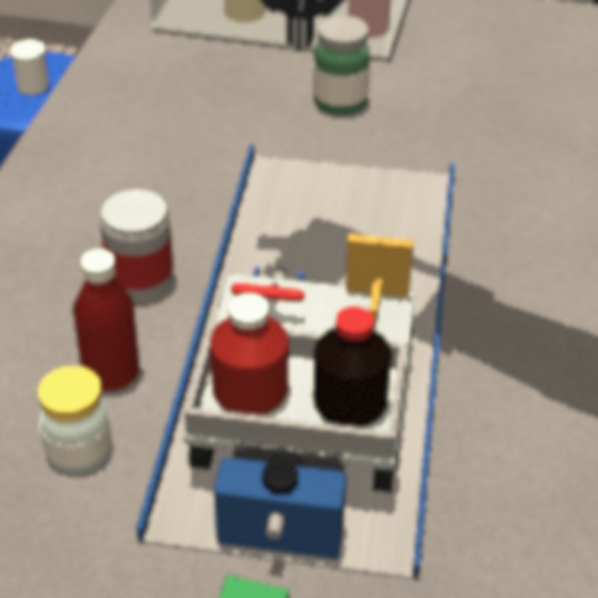

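```bash
python3 - <<'E'
from h import *
im=cv2.imread("pics/top12.png");b=cv2.resize(im[180:340,160:420],None,fx=3,fy=3,interpolation=cv2.INTER_CUBIC)
a4=cv2.imread("pics/top4.png");a3=cv2.imread("pics/top3.png")
g=lambda x:cv2.resize(x[90:400,120:340],None,fx=1.2,fy=1.2)
cv2.imwrite("pics/cmp.png",np.hstack([g(a3),g(a4),g(b)]))
# shift of caddy region along x between images
T=lambda x:x[115:375,155:330].astype(np.uint8)
for n,x in (("3",a3),("4",a4),("12",b)):
    r=cv2.matchTemplate(x,a4[120:370,160:335],cv2.TM_CCOEFF_NORMED);print(n,cv2.minMaxLoc(r)[1:4:2])
E
```

```text
3 (0.9865809082984924, (156, 120))
4 (1.0, (160, 120))
12 (0.9961623549461365, (160, 120))
```

View pics/cmp.png

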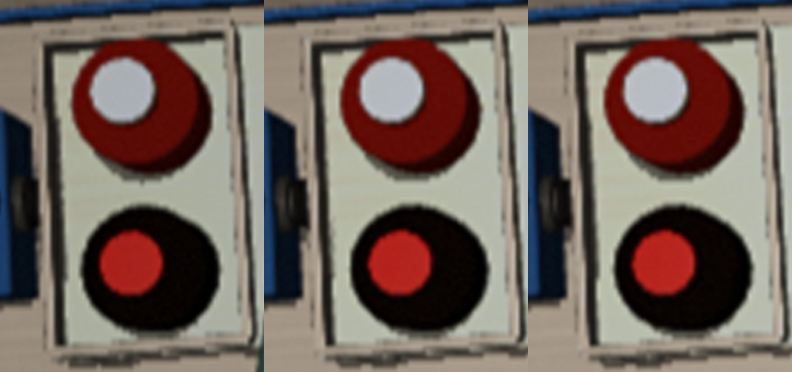

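```bash
python3 -c "
from h import *
print(finish_job())"
```

```text
the job is handed in; nothing more can be done
None
```

The caddy is resting against the buffer with the stand snapped fully down, and I handed the job in at about 22 s of the 54 s allowed. `finish_job` gives no verdict.

- **Rolling:** I pushed the caddy by its yellow plate with shut fingers, at 40 mm/s or slower, until it bore on the buffer. The tool read 7–8 N there and I held it for about 0.5 s. The pedal was not touched during this.
- **First pedal try missed:** The fingers passed just above the bar without touching it. The pictures showed the real fingertips about 20 mm short of the reported TCP. I backed off and went about 22 mm lower.
- **Pedal:** The second push peaked at about 13 N and fell to about zero past the over-centre point. The stand then snapped down on its own.
- **Last checks:** The bar lies over the deck. By image matching, the caddy is where it settled after the plate was released, about 3 mm back from its fully pushed position. From when the force began to rise, I estimate the buffer is still compressed by 1.5–2 mm.
- **Clearance:** The arm is clear with no force on the tool, and the goods look unmoved in the pictures.

I could not measure the buffer contact force at the end directly. I infer it from the caddy's position.

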